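# Load the dry-block heater and bring its sensor back over it

### The job

Swing the heater's sensor arm right out to the side, clear of the heater. Then put every insert block standing on the bench into a heater well of its own shape, grip upwards, and press each one fully home so that its metal top is flush with the heater's top; last, swing the sensor arm back against its stop over the middle of the block. Leave the bottle, beaker and jar where they are.

Things in the scene. Friction and masses are not known exactly. Their poses are not given: they have to be found in the camera images.
- heater: Fixed dry-block heater: white box 260 mm (x) by 230 mm (y) by 65 mm tall; the aluminium block in its top has six wells, three oblong ones on its -y side, three square ones on its +y side. Origin: centre of the underside; x points to its back, z up. Its front, with display and knobs, looks to -x.
- well_wide_near (a point): Centre of the mouth of the oblong well nearest the front, a 40 mm (x) by 66 mm (y) recess, level with the heater's flat top (z 65 mm); 2 mm wider than its insert all round; axes as the heater's. Its floor, a dark plate, is 22 mm down, so an insert just set in stands 8 mm proud; pushed with about 14 N the plate goes down 8 mm to a stop and stays there: the insert's metal top is then flush.
- well_wide_mid (a point): Centre of the mouth of the middle oblong well, a 40 mm (x) by 66 mm (y) recess, level with the heater's flat top (z 65 mm); 2 mm wider than its insert all round; axes as the heater's. Its floor, a dark plate, is 22 mm down, so an insert just set in stands 8 mm proud; pushed with about 14 N the plate goes down 8 mm to a stop and stays there: the insert's metal top is then flush.
- well_wide_far (a point): Centre of the mouth of the oblong well nearest the back, a 40 mm (x) by 66 mm (y) recess, level with the heater's flat top (z 65 mm); 2 mm wider than its insert all round; axes as the heater's. Its floor, a dark plate, is 22 mm down, so an insert just set in stands 8 mm proud; pushed with about 14 N the plate goes down 8 mm to a stop and stays there: the insert's metal top is then flush.
- well_square_near (a point): Centre of the mouth of the square well nearest the front, a 48 by 48 mm recess, level with the heater's flat top (z 65 mm); 2 mm wider than its insert all round; axes as the heater's. Its floor, a dark plate, is 22 mm down, so an insert just set in stands 8 mm proud; pushed with about 14 N the plate goes down 8 mm to a stop and stays there: the insert's metal top is then flush.
- well_square_mid (a point): Centre of the mouth of the middle square well, a 48 by 48 mm recess, level with the heater's flat top (z 65 mm); 2 mm wider than its insert all round; axes as the heater's. Its floor, a dark plate, is 22 mm down, so an insert just set in stands 8 mm proud; pushed with about 14 N the plate goes down 8 mm to a stop and stays there: the insert's metal top is then flush.
- well_square_far (a point): Centre of the mouth of the square well nearest the back, a 48 by 48 mm recess, level with the heater's flat top (z 65 mm); 2 mm wider than its insert all round; axes as the heater's. Its floor, a dark plate, is 22 mm down, so an insert just set in stands 8 mm proud; pushed with about 14 N the plate goes down 8 mm to a stop and stays there: the insert's metal top is then flush.
- sensor_arm (a joint): Swing angle (rad) of the sensor arm about its upright column. 0 (a stop): sensor over the middle of the six wells. Grows anticlockwise seen from above: the free end swings over the heater's front and out past its -y side, to a stop at 2.0; from 1.25 on no part of the arm is over the heater's box. Friction holds it where it is left; about 1 N at the knob moves it.
- swing_knob (a point): Centre of the top (z 188 mm) of the black upright knob on the free end of the sensor arm: 22 mm diameter, 44 mm tall, standing on the grey arm (20 mm wide, underside at 132 mm, top at 146 mm). A black sensor head 30 mm wide hangs under it down to 118 mm.
- swing_pivot (a point): Point on the upright axis of the arm's column, at the height of the knob's top (188 mm); the knob is 149 mm from this axis. The column itself ends at 155 mm; it is fixed to the heater's -y side.
- insert_wide_1: Aluminium insert, 36 (its x) by 62 (its y) by 30 mm tall, the lowest 6 mm drawn in 2 mm all round; 2 rows of 4 small dark holes on top. From the middle of its top rises a black grip 12 mm thick (x), 32 mm long (y), 34 mm tall (top 64 mm above the underside). Origin: centre of the underside; z up. 0.15 to 0.25 kg. For either oblong well. May be absent (None).
- insert_wide_2: Aluminium insert, 36 (its x) by 62 (its y) by 30 mm tall, the lowest 6 mm drawn in 2 mm all round; 2 rows of 4 small dark holes on top. From the middle of its top rises a black grip 12 mm thick (x), 32 mm long (y), 34 mm tall (top 64 mm above the underside). Origin: centre of the underside; z up. 0.15 to 0.25 kg. For either oblong well. May be absent (None).
- insert_wide_3: Aluminium insert, 36 (its x) by 62 (its y) by 30 mm tall, the lowest 6 mm drawn in 2 mm all round; 2 rows of 4 small dark holes on top. From the middle of its top rises a black grip 12 mm thick (x), 32 mm long (y), 34 mm tall (top 64 mm above the underside). Origin: centre of the underside; z up. 0.15 to 0.25 kg. For either oblong well. May be absent (None).
- insert_square_1: Aluminium insert, 44 by 44 by 30 mm tall, the lowest 6 mm drawn in 2 mm all round; 4 larger dark holes on top. From the middle of its top rises a black grip 12 mm thick (its x), 32 mm long (its y), 34 mm tall (top 64 mm above the underside). Origin: centre of the underside; z up. 0.13 to 0.22 kg. For either square well, any quarter turn. May be absent (None).
- insert_square_2: Aluminium insert, 44 by 44 by 30 mm tall, the lowest 6 mm drawn in 2 mm all round; 4 larger dark holes on top. From the middle of its top rises a black grip 12 mm thick (its x), 32 mm long (its y), 34 mm tall (top 64 mm above the underside). Origin: centre of the underside; z up. 0.13 to 0.22 kg. For either square well, any quarter turn. May be absent (None).
- insert_square_3: Aluminium insert, 44 by 44 by 30 mm tall, the lowest 6 mm drawn in 2 mm all round; 4 larger dark holes on top. From the middle of its top rises a black grip 12 mm thick (its x), 32 mm long (its y), 34 mm tall (top 64 mm above the underside). Origin: centre of the underside; z up. 0.13 to 0.22 kg. For either square well, any quarter turn. May be absent (None).
- reagent_bottle: Bystander: amber glass bottle, 64 mm diameter, 130 mm tall; origin: centre of the underside. Leave alone.
- beaker: Bystander: glass beaker, 70 mm diameter, 85 mm tall; origin: centre of the underside. Leave alone.
- sample_jar: Bystander: small glass jar, 56 mm diameter, 65 mm tall; origin: centre of the underside. Leave alone.

How it is judged:
By the outcome, as a careful person would: the job done as asked, in the order asked, and still so for the second after the job is handed in, with the robot touching nothing.
Of insert_wide_1, insert_wide_2, insert_wide_3, insert_square_1, insert_square_2, insert_square_3 only 3 to 6 are there at a start; the rules pass over those that are not, and their reading is None.
At some moment in a run one of insert_wide_1, insert_wide_2, insert_wide_3, insert_square_1, insert_square_2, insert_square_3 may be knocked a few centimetres aside while the robot is not near it.
Once in a run the grip may slacken for a moment while it holds something.
It also fails if it takes over 210 s, if anything falls off the work surface, if the arm or the gripper's body presses on something with over 40 N, if the wrist force passes 120 N, or if a joint passes its speed limit or range.

### The arm

A 6-joint arm with a two-finger parallel gripper is mounted at the origin on the work surface. World frame = base frame: x ahead of the robot, y to its left, z up, the work surface at z = 0. Lengths are in m, angles in rad, forces in N, time in s.
With the tool pointing down it reaches from about 0.4 to 0.925 m from the base axis. Payload 12.5 kg.
Tool frame: the origin (TCP) lies between the finger pads; the fingertips stand 19 mm ahead of it and the grasp point (between the pads) is the TCP; z points along the fingers, x is the direction in which the jaws open and shut, and the axes are right-handed (so a half turn about z gives the same grasp; the last joint's range is limited). The gripper opens to 95 mm and grips with 3 to 60 N. Pads are 20 mm wide; open, the fingers measure 119 mm over their backs; the gripper's body (75 mm by 180 mm) begins 59 mm behind the grasp point.
Start: joints at [-1.227, 0.491, 1.559, -0, 1.092, -0.106], TCP at [0.272, -0.563, 0.196] pointing down, gripper open.
Joint ranges: [-3.1, 3.1], [-0.84, 2.19], [0.05, 2.79], [-1.13, 4.28], [0.06, 2.93], [-2.69, 2.69]. Speed limits (rad/s): [2.22, 2.22, 2.79, 3.14, 3.14, 3.14].

### API

Orientations are given as a 3x3 rotation matrix whose columns are the frame's x, y, z axes.
In Python, from cell import manip, ik, eyes, ticket gives the robot as it stands. The module is installed in compiled form; this text tells all that it offers. Calls block until the motion is done:
- manip.move_pose(position, orientation): joint-space move of the TCP to a pose.
- manip.move_straight(position, speed=0.15, rot=None): straight line of the TCP; rot=None keeps the orientation; speed is the mean speed in m/s.
- manip.movej(angles): joint-space move.
- manip.move_gripper(opening, f_grip=None): finger opening in m; f_grip is the grip in N (None keeps the last); returns when the fingers have stopped.
- manip.sleep(seconds).
- ik(position, orientation): joint angles nearest the present ones, or None.
- manip.get_state(): the state.
- eyes.camera(name): name is "side" or "top" or "wrist"; returns a dict with "image" (480x640x3 uint8, red, green, blue), "range_z" (480x640 float32, m along the optical axis (not along the pixel's ray), 0 where there is no reading), "mtx" (3x3 intrinsics, pixels), "dist" ([k1, k2, p1, p2, k3] as OpenCV has them; the pictures are not rectified), "extrinsics" (4x4, takes a point from world to camera coordinates). Camera axes: x right, y down, z forward; pixel columns grow to the right and rows downward; lengths in m; the calibration is good to about 2 mm. A picture is of the moment at which its call begins.
A pose or a line that the arm cannot do raises manip.MotionError and nothing moves.
- ticket.hand_in(): hands the job in, once; it reports no verdict.
Trained networks look in a picture, given as the dict that the camera call returned (one of the last four; its "shot" number tells which), for a name from the list of things; names that differ only in an ending like _2 or _b are one class to them, and where a whole thing is asked for, a point or a joint stands for the part that bears it (a point fixed in the world has none). Each returns a list of dicts, best first, with "score" (0 to 1); they miss things now and then, are a little off and sometimes report something else, mostly with a low value. They report only what shows in the picture. A call takes as long as a camera call.
- eyes.outline_of(query, picture): "region" (480x640 bool, what is visible of it) and "rect" ([left, top, right, bottom] in pixels, round what is visible of it).
The state is a dict: "clock": time; "joint_pos": joint angles; "qd": joint speeds; "joint_torque": joint torques, N m; "tcp_pos": TCP position; "tcp_rot": TCP orientation; "wrist_force": force on the tool from outside, world axes, zero at the start; "torque": the same for the moment, N m; "width": finger opening in m.
Only numpy, scipy, OpenCV 4.12 (cv2) and the standard library are available. Lean on these libraries where they do the work, as an engineer would, in place of code of your own. Each camera call takes 0.05 s, during which the arm holds its last target.

## Working session

There is one attempt and no reset: what is moved stays moved. The work goes in short steps, each a Python script; the robot and the scene stay as the last script left them, time stands still between calls to the robot, and variables do not carry over. Pictures are saved under pics/ and viewed, and the job is handed in when it is done.

```bash
mkdir -p pics; ls; python3 - <<'E'
from cell import manip, ik, eyes, ticket
import cv2
print(manip.get_state())
for n in ["top","side","wrist"]:
    p=eyes.camera(n); cv2.imwrite(f"pics/a_{n}.png",p["image"][:,:,::-1])
    print(n,p["mtx"].tolist(),p["dist"],p["extrinsics"].round(4).tolist())
E
```

```text
pics
{'clock': 0.0, 'joint_pos': array([-1.22657758e+00,  4.91558990e-01,  1.55946803e+00,  1.11846646e-05,
        1.09171064e+00, -1.05592068e-01]), 'qd': array([-1.06337511e-04,  4.10427423e-04,  1.51709396e-03,  1.72599080e-03,
       -2.36550292e-05,  7.87870458e-04]), 'joint_torque': array([-7.59829782e-04, -6.12646222e+01, -2.58174384e+01,  6.92796987e-02,
        4.82655130e-02, -1.15825665e-04]), 'tcp_pos': array([ 0.27168039, -0.56255499,  0.19515572]), 'tcp_rot': array([[ 4.34790313e-01, -9.00531644e-01, -3.77049759e-04],
       [-9.00531004e-01, -4.34790457e-01,  1.08118230e-03],
       [-1.13757651e-03, -1.30542593e-04, -9.99999344e-01]]), 'wrist_force': array([-0.30821326,  0.64113342,  0.54351971]), 'torque': array([0.00020533, 0.02052712, 0.08636375]), 'width': 0.09496225838489014}
top [[604.4022774967283, 0.0, 318.5072556021232], [0.0, 604.4022774967283, 230.509331535067], [0.0, 0.0, 1.0]] [-0.18252429  0.          0.          0.          0.        ] [[-0.0001, -0.9998, -0.0223, 0.0347], [-0.9967, 0.0019, -0.0814, 0.6177], [0.0814, 0.0222, -0.9964, 1.2746], [0.0, 0.0, 0.0, 1.0]]
side [[614.40153827624, 0.0, 321.1586303503639], [0.0, 614.40153827624, 244.84685939358056], [0.0, 0.0, 1.0]] [-0.06418542  0.          0.          0.          0.        ] [[-0.9829, -0.1838, 0.0054, 0.5936], [-0.1421, 0.7403, -0.6571, 0.1722], [0.1168, -0.6466, -0.7538, 1.2638], [0.0, 0.0, 0.0, 1.0]]
wrist [[400.04446823197054, 0.0, 326.04708981214264], [0.0, 400.04446823197054, 240.69965661677165], [0.0, 0.0, 1.0]] [-0.02557466  0.          0.          0.          0.        ] [[0.4344, -0.9007, -0.0018, -0.6242], [-0.8744, -0.4222, 0.2391, -0.0267], [-0.2161, -0.1023, -0.971, 0.3894], [0.0, 0.0, 0.0, 1.0]]
```

View pics/a_top.png

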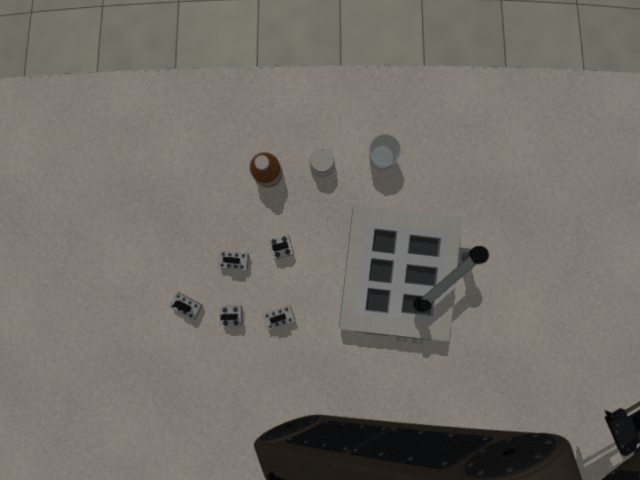

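View pics/a_side.png

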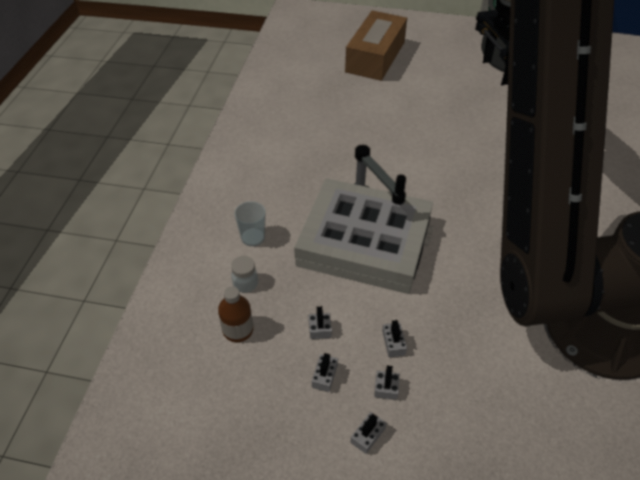

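View pics/a_wrist.png

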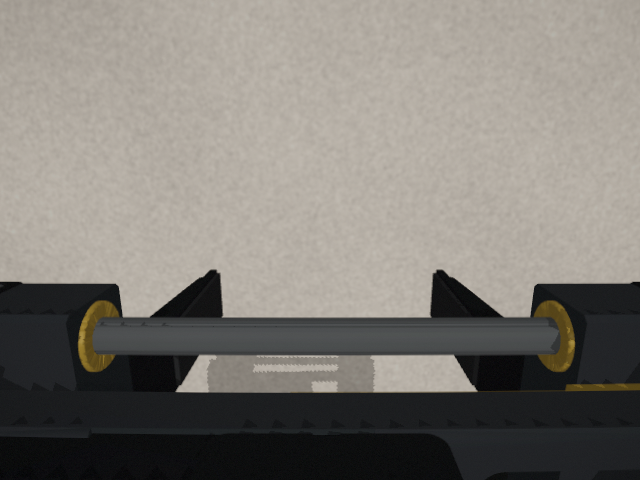

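```bash
cat > h.py <<'E'
import numpy as np, cv2
from cell import manip, ik, eyes, ticket
def cloud(p):
    z=p["range_z"]; h,w=z.shape
    u,v=np.meshgrid(np.arange(w),np.arange(h))
    n=cv2.undistortPoints(np.stack([u,v],-1).reshape(-1,1,2).astype(np.float64),p["mtx"],p["dist"]).reshape(h,w,2)
    c=np.dstack([n[...,0]*z,n[...,1]*z,z])
    E=p["extrinsics"]; W=(c-E[:3,3])@E[:3,:3]
    W[z<=0]=np.nan
    return W
def pix2w(p,uv,z):
    n=cv2.undistortPoints(np.array(uv,float).reshape(-1,1,2),p["mtx"],p["dist"]).reshape(-1,2)
    E=p["extrinsics"]; R=E[:3,:3]; o=-R.T@E[:3,3]
    d=np.c_[n,np.ones(len(n))]@R
    return o+d*((z-o[2])/d[:,2])[:,None]
def w2pix(p,X):
    E=p["extrinsics"]; X=np.atleast_2d(X)
    r,_=cv2.Rodrigues(E[:3,:3])
    return cv2.projectPoints(X.astype(float),r,E[:3,3],p["mtx"],p["dist"])[0].reshape(-1,2)
def save(p,name): cv2.imwrite(f"pics/{name}.png",p["image"][:,:,::-1])
def rect(xy):
    (c,s,a)=cv2.minAreaRect(xy.astype(np.float32)*1000)
    if s[0]<s[1]: a+=90   # a: direction of long side
    a=(a+90)%180-90
    return np.round(c,1),np.round(sorted(s,reverse=True),1),round(a,1)
def down(yaw): # tool x axis at yaw, z down
    c,s=np.cos(yaw),np.sin(yaw)
    return np.array([[c,s,0],[s,-c,0],[0,0,-1.]])
E
cat > look.py <<'E'
from h import *
for cam in ["top","side"]:
    p=eyes.camera(cam); W=cloud(p)
    print(cam)
    for q in ["insert_wide_1","insert_square_1","heater","sensor_arm","reagent_bottle","beaker","sample_jar"]:
        for r in eyes.outline_of(q,p):
            if r["score"]<0.3: continue
            P=W[r["region"]]; P=P[~np.isnan(P[:,0])]
            z=P[:,2]
            out=[]
            for lo,hi in ([(.02,.04),(.05,.075)] if "insert" in q else [(.055,.075)] if q=="heater" else [(.12,.152),(.17,.2)] if q=="sensor_arm" else [(0.01,.2)]):
                m=(z>lo)&(z<hi)
                if m.sum()>3: out.append((int(m.sum()),round(float(np.median(z[m])),4))+rect(P[m,:2]))
            print(q,round(r["score"],2),[int(x) for x in r["rect"]],out)
E
python3 look.py
```

```text
top
insert_wide_1 0.77 [219, 253, 247, 271] [(347, 0.0297, array([553.7, 217.9]), array([58.7, 35.2]), 85.8), (91, 0.0626, array([553.8, 220.2]), array([32.6, 12.1]), 84.9)]
insert_wide_1 0.72 [169, 290, 203, 318] [(375, 0.0301, array([455.5, 324. ]), array([62.7, 38. ]), 63.4), (105, 0.063, array([455.6, 323.9]), array([33.5, 13.2]), 64.6)]
insert_wide_1 0.6 [260, 306, 297, 326] [(356, 0.0297, array([430.6, 120.1]), array([62.2, 35. ]), -71.6), (94, 0.0632, array([430.9, 120.2]), array([32., 12.]), -72.1)]
insert_wide_1 0.34 [339, 206, 491, 344] [(750, 0.0379, array([ 499.7, -138.5]), array([265.5, 230.6]), 76.7), (10178, 0.0644, array([ 524.4, -146.2]), array([263.5, 246.8]), -6.7)]
insert_square_1 0.89 [220, 306, 242, 326] [(323, 0.0297, array([434.4, 222.8]), array([45.4, 44.3]), -86.3), (100, 0.0637, array([435.3, 222.8]), array([33.4, 11.9]), -87.9)]
insert_square_1 0.77 [270, 234, 290, 259] [(315, 0.0298, array([583. , 115.5]), array([44.3, 44. ]), -75.2), (95, 0.0631, array([583.2, 115.6]), array([31.6, 12. ]), -74.2)]
heater 0.84 [341, 204, 484, 346] [(10022, 0.0644, array([
[... 1708 characters left out ...]
sor_arm 0.93 [357, 141, 405, 203] [(669, 0.1446, array([ 515.6, -226.1]), array([184.3,  33.6]), -49.6), (107, 0.1849, array([ 465.5, -167.5]), array([21.7, 19.4]), 37.6)]
sensor_arm 0.45 [219, 284, 257, 343] [(178, 0.1292, array([749.7, 148.6]), array([29.4, 28.1]), -27.4)]
reagent_bottle 0.79 [220, 287, 254, 342] [(1402, 0.0828, array([745.1, 156.4]), array([62.9, 49.1]), 33.4)]
beaker 0.61 [232, 203, 267, 246] [(1102, 0.0588, array([ 786.3, -106. ]), array([72.4, 68. ]), -48.9)]
sample_jar 0.74 [295, 148, 432, 293] [(11913, 0.0641, array([ 520.9, -155.4]), array([278.4, 272.4]), 83.2)]
sample_jar 0.63 [234, 252, 256, 294] [(750, 0.0572, array([767.5,  65.8]), array([126.9,  52.6]), 86.2)]
```

```bash
cat > swing.py <<'E'
from h import *
K=np.array([.4653,-.168]); a0=np.radians(131.); P=K-.149*np.array([np.cos(a0),np.sin(a0)])
def tgt(phi,lead=0): # lead: tangential offset in m
    t=np.array([-np.sin(phi),np.cos(phi)])
    return P+.149*np.array([np.cos(phi),np.sin(phi)])+lead*t, down(phi+np.pi/2+np.pi)
if __name__=="__main__":
    print(P)
    manip.move_gripper(.040)
    xy,R=tgt(a0)
    print(ik([*xy,.26],R))
    manip.move_pose([*xy,.26],R); s=manip.get_state(); print(s["clock"],s["joint_pos"].round(2),s["tcp_pos"])
    manip.move_straight([*xy,.174],speed=.1); print(manip.get_state()["wrist_force"].round(2))
    phi=a0
    end=a0+np.radians(88)
    while phi<end:
        phi=min(phi+np.radians(8),end)
        xy,R=tgt(phi)
        manip.move_straight([*xy,.174],speed=.12,rot=R); print(round(np.degrees(phi)),manip.get_state()["wrist_force"].round(1))
    s=manip.get_state(); print(s["clock"],s["joint_pos"].round(2))
    p=eyes.camera("side"); save(p,"b_side")
    p=eyes.camera("top"); save(p,"b_top")
E
python3 swing.py
```

```text
[ 0.5630528  -0.28045173]
[-4.80100545e-01  2.37626557e-01  1.77937294e+00 -4.44089210e-16
  1.12459315e+00 -1.19568554e+00]
3.6167 [-0.48  0.24  1.78 -0.    1.12 -1.2 ] [ 0.46528407 -0.16862769  0.25987154]
[ 0.49 -0.35 -0.37]
139 [-0.6 -0.  -0.2]
147 [ 0.3 -0.1 -0.6]
155 [ 0.3  0.  -0.1]
163 [0.  0.5 0.1]
171 [0.4 0.4 0.2]
179 [-0.2 -0.2 -0.8]
187 [-0.1 -0.3 -0.5]
195 [-0.1 -0.8 -0.4]Traceback (most recent call last):
  File "swing.py", line 18, in <module>
    manip.move_straight([*xy,.174],speed=.12,rot=R); print(round(np.degrees(phi)),manip.get_state()["wrist_force"].round(1))
    ~~~~~~~~~~~~~~~~~~~^^^^^^^^^^^^^^^^^^^^^^^^^^^^
cell.MotionError: the arm cannot follow that straight line within its joint ranges
```

```bash
sed -i 's/down(phi+np.pi\/2+np.pi)/down(phi+np.pi\/2)/' swing.py; python3 - <<'E'
from h import *
from swing import tgt,a0
phi=np.radians(195)
xy,R=tgt(phi)
p=eyes.camera("top"); 
manip.move_straight([*xy,.26],speed=.15)
p=eyes.camera("top"); save(p,"b_top0"); W=cloud(p)
for r in eyes.outline_of("swing_knob",p)[:1]:
    Q=W[r["region"]]; Q=Q[(Q[:,2]>.17)&(Q[:,2]<.2)]; print(r["score"],len(Q),Q.mean(0) if len(Q) else 0, xy)
print(ik([*xy,.26],R))
manip.move_pose([*xy,.26],R)
manip.move_straight([*xy,.174],speed=.1); print(manip.get_state()["wrist_force"].round(2))
end=a0+np.radians(90)
while phi<end-1e-6:
    phi=min(phi+np.radians(8),end)
    xy,R=tgt(phi)
    manip.move_straight([*xy,.174],speed=.12,rot=R); f=manip.get_state()["wrist_force"]; print(round(np.degrees(phi)),f.round(1))
    if np.linalg.norm(f[:2])>5: break
xy,_=tgt(phi,-.004)
manip.move_straight([*xy,.174],speed=.12)
manip.move_straight([*xy,.28],speed=.15)
s=manip.get_state(); print(s["clock"],s["joint_pos"].round(2))
p=eyes.camera("side"); save(p,"b_side")
E
```

```text
0.65 118 [ 0.4650423  -0.16834669  0.18612649] [ 0.41912985 -0.31901577]
[-7.76032642e-01  2.86718885e-01  1.70921603e+00 -4.44089210e-16
  1.14565774e+00  5.32964297e-01]
[-0.75 -0.3   0.06]
203 [ 0.7  0.1 -0.4]
211 [-0.   1.7  0.5]
219 [-0.4 -0.   0.1]
221 [ 0.   0.6 -0.1]
14.0917 [-0.81  0.36  1.55  0.    1.24  0.05]
```

View pics/b_side.png

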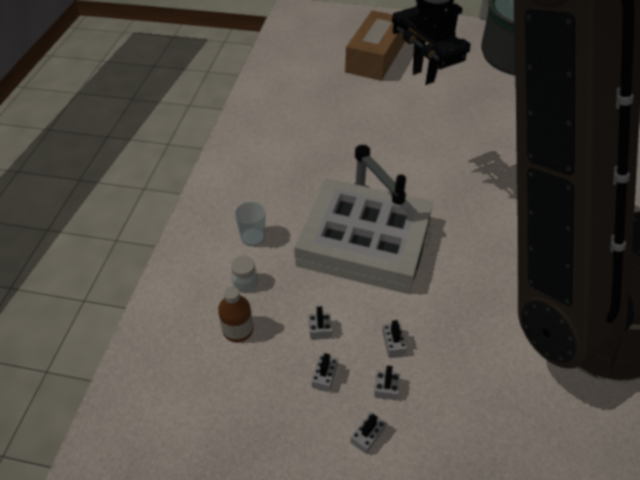

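```bash
python3 - <<'E'
from h import *
from swing import tgt,a0
xy,R=tgt(a0)
s=manip.get_state(); print(s["tcp_pos"],s["width"])
manip.move_pose([*xy,.26],R)
p=eyes.camera("wrist"); save(p,"c_w1")
manip.move_straight([*xy,.174],speed=.1)
s=manip.get_state(); print(s["clock"],s["tcp_pos"],s["wrist_force"],s["width"])
p=eyes.camera("wrist"); save(p,"c_w2")
p=eyes.camera("side"); save(p,"c_s2")
E
```

```text
[ 0.44770002 -0.37489489  0.27891239] 0.0397827451796193
16.8667 [ 0.46556853 -0.16813585  0.17447615] [ 0.71174818 -0.67239509  0.15853807] 0.040245977349949016
```

View pics/c_w1.png

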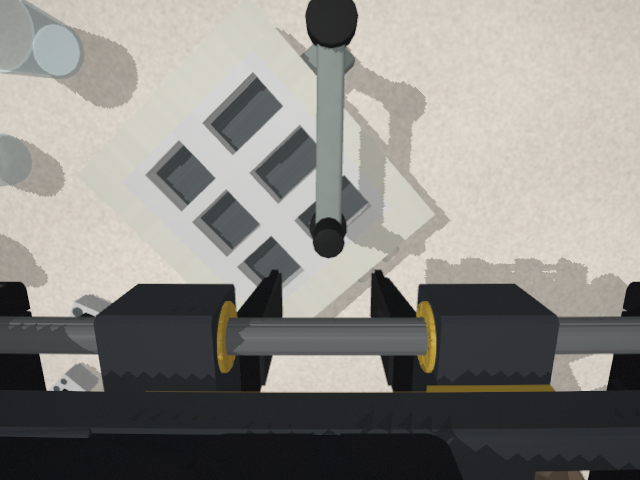

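View pics/c_w2.png

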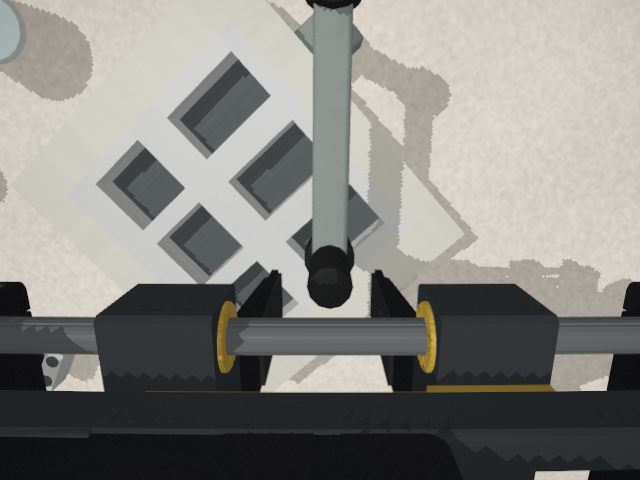

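View pics/c_s2.png

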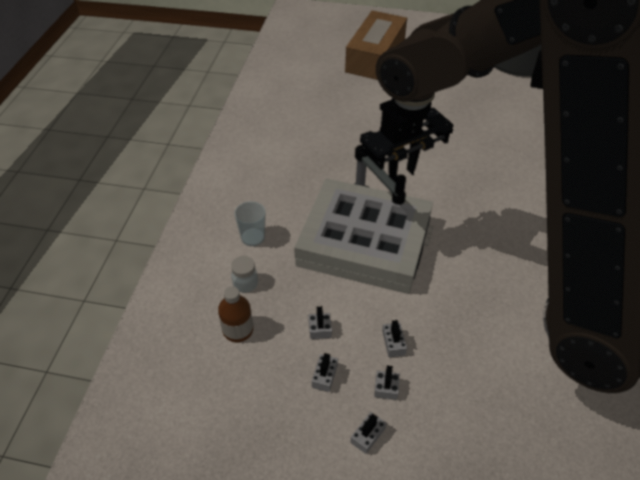

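```bash
python3 - <<'E'
from h import *
s=manip.get_state(); t=s["tcp_pos"]; tip=t-[0,0,.019]; 
k=np.array([.4653,-.168,.188])
for c in ["wrist","side","top"]:
    p=eyes.camera(c); print(c,w2pix(p,np.array([t,tip,k])).round(0).tolist())
    W=cloud(p)
    if c=="wrist":
        for uv in [(330,290),(330,150),(270,300),(280,275),(385,300),(376,275),(60,340),(200,200),(330,255)]: print(uv,p["image"][uv[1],uv[0]],W[uv[1],uv[0]].round(3), p["range_z"][uv[1],uv[0]])
    if c=="side":
        for uv in [(400,185),(392,155),(412,160),(412,168),(390,170),(395,165)]: print(uv,W[uv[1],uv[0]].round(3))
    if c=="top": save(p,"c_t2")
    img=p["image"][:,:,::-1].copy()
    for q in w2pix(p,np.array([t,tip,k])): cv2.circle(img,tuple(int(x) for x in q),3,(0,0,255),1)
    cv2.imwrite(f"pics/d_{c}.png",cv2.resize(img[100:280,300:500],None,fx=4,fy=4)[:600,:800] if c=="side" else img)
E
```

```text
wrist [[326.0, 280.0], [326.0, 269.0], [327.0, 290.0]]
(330, 290) [27 28 28] [ 0.464 -0.169  0.186] 0.18739724
(330, 150) [140 150 143] [ 0.505 -0.217  0.145] 0.21212547
(270, 300) [30 31 32] [ 0.488 -0.162  0.225] 0.14768197
(280, 275) [30 30 31] [ 0.488 -0.163  0.197] 0.17442778
(385, 300) [21 21 21] [ 0.457 -0.19   0.227] 0.14507627
(376, 275) [20 19 20] [ 0.456 -0.19   0.197] 0.17396662
(60, 340) [70 72 73] [ 0.525 -0.153  0.289] 0.08135514
(200, 200) [205 205 205] [ 0.553 -0.124  0.064] 0.29990578
(330, 255) [26 26 25] [ 0.472 -0.178  0.169] 0.20127852
side [[401.0, 182.0], [400.0, 188.0], [401.0, 177.0]]
(400, 185) [ 0.466 -0.159  0.174]
(392, 155) [ 0.489 -0.116  0.289]
(412, 160) [ 0.449 -0.178  0.23 ]
(412, 168) [ 0.446 -0.173  0.213]
(390, 170) [ 0.49  -0.157  0.213]
(395, 165) [ 0.481 -0.141  0.243]
top [[424.0, 304.0], [422.0, 304.0], [425.0, 304.0]]
```

View pics/d_side.png

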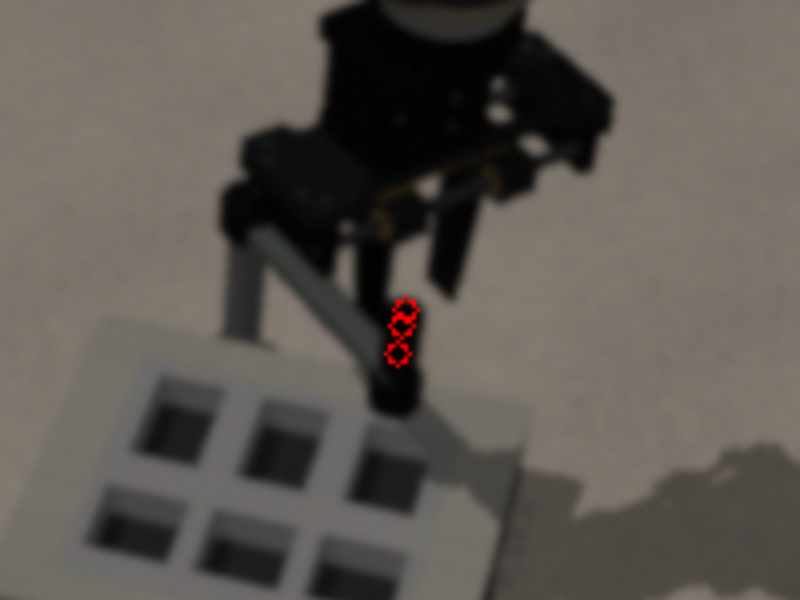

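View pics/d_wrist.png

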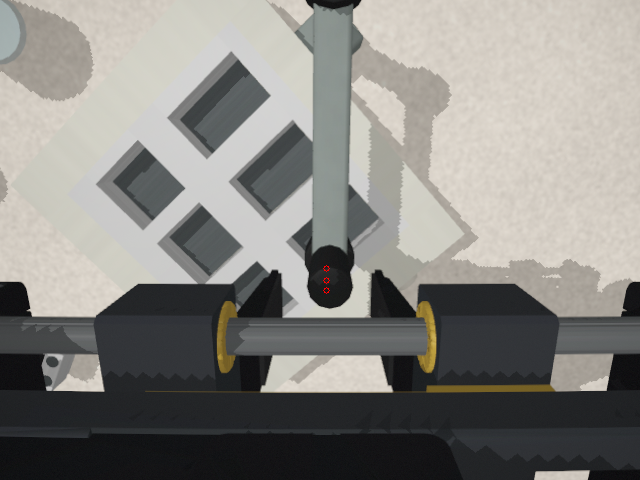

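```bash
python3 - <<'E'
from h import *
s=manip.get_state(); t=s["tcp_pos"]; R=s["tcp_rot"]
for c,box in [("wrist",(230,425,255,395)),("side",(370,430,120,180)),("top",(300,500,200,400))]:
    p=eyes.camera(c); W=cloud(p); u0,u1,v0,v1=box
    L=((W[v0:v1,u0:u1]-t)@R).reshape(-1,3)*1000
    m=(abs(L[:,0])>15)&(abs(L[:,0])<40)&(abs(L[:,1])<20)&(L[:,2]>-90)&(L[:,2]<30)
    L=L[m]; print(c,len(L)); 
    if len(L):
        print(np.percentile(L[:,2],[0,5,25,50,75,95,100]).round(1)); i=np.argsort(-L[:,2])[:6]; print(L[i].round(1))
        for sg in (-1,1): 
            q=L[(sg*L[:,0]>0)]; print(sg, q.min(0).round(1),q.max(0).round(1))
E
```

```text
wrist 4154
[-90.  -86.2 -73.  -58.1 -41.3 -23.5 -17.2]
[[ 20.1  -4.3 -17.2]
 [ 22.6 -11.4 -17.2]
 [-24.  -11.5 -17.4]
 [-20.2  -0.6 -17.7]
 [-20.1  -4.5 -17.7]
 [ 23.9 -11.6 -17.7]]
-1 [-30.  -12.7 -89.8] [-19.9  12.1 -17.4]
1 [ 19.3 -12.4 -90. ] [ 29.7  12.  -17.2]
side 401
[-89.9 -82.7 -66.7 -52.4 -37.6 -23.1 -16.6]
[[ 19.3  -3.5 -16.6]
 [ 19.1   0.3 -17. ]
 [ 22.4   9.9 -17.3]
 [ 19.9   9.6 -18.3]
 [ 17.    6.2 -19.7]
 [ 16.9  -4.4 -19.8]]
-1 [-35.5 -13.8 -85.6] [-19.7  15.3 -20.1]
1 [ 15.3 -14.4 -89.9] [ 29.6  15.3 -16.6]
top 0
```

The knob hasn't moved. The wrist and side depth images both put the fingertips about 17 mm behind the reported TCP, not 19 mm ahead, so the tool point is 36 mm off along z. I'll command heights 36 mm lower, and check that at first contact.

```bash
cat >> h.py <<'E'
D=0.036   # real grasp point lies 36 mm behind reported TCP (measured in wrist and side depth)
def ms(xy,z,speed=.15,rot=None): manip.move_straight([xy[0],xy[1],z-D],speed=speed,rot=rot)
def mp(xy,z,R): manip.move_pose([xy[0],xy[1],z-D],R)
E
python3 - <<'E'
from h import *
from swing import tgt,a0
xy,R=tgt(a0)
ms(xy,.176,.06); print(manip.get_state()["wrist_force"].round(2))
phi=a0
end=a0+np.radians(90)
while phi<end-1e-6:
    phi=min(phi+np.radians(8),end)
    xy,R=tgt(phi)
    ms(xy,.176,.15,R); f=manip.get_state()["wrist_force"]; print(round(np.degrees(phi)),f.round(1))
    if phi<a0+.3:
        p=eyes.camera("side"); save(p,"e_side%d"%round(np.degrees(phi)))
    if np.linalg.norm(f[:2])>5: break
xy,_=tgt(phi,-.005)
ms(xy,.176); ms(xy,.26)
s=manip.get_state(); print(s["clock"],s["joint_pos"].round(2))
p=eyes.camera("side"); save(p,"e_side"); p=eyes.camera("top"); save(p,"e_top")
E
```

```text
[ 0.85  0.33 -1.38]
139 [0.3 0.2 0.2]
147 [ 0.8 -0.2 -0.8]
155 [-0.2 -0.4 -0.6]
163 [-0.2 -0.6  0. ]
171 [-0.   0.3 -0. ]
179 [-0.3  0.4  0.7]
187 [-0.  -0.3  0.2]
195 [-0.5  0.2  0.2]
203 [-0.2  0.2 -0.6]
211 [ 0.1  0.6 -0.5]
219 [-0.5  0.9 -0.4]
221 [ 0.5  0.3 -0.6]
22.5 [-0.81  0.4   1.63 -0.    1.11  0.05]
```

View pics/e_side.png

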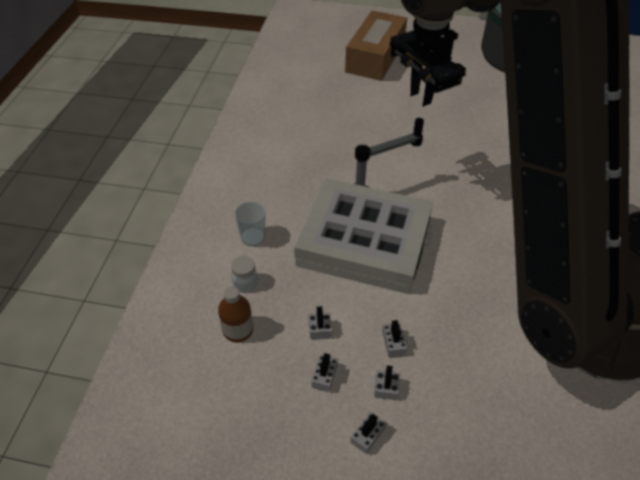

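```bash
cat > wells.py <<'E'
from h import *
def wells(p,verbose=True):
    W=cloud(p); h,w=W.shape[:2]
    u,v=np.meshgrid(np.arange(w),np.arange(h))
    M=pix2w(p,np.stack([u,v],-1).reshape(-1,2),.065).reshape(h,w,3)
    box=(np.hypot(M[...,0]-.525,M[...,1]+.147)<.125)
    low=box&(W[...,2]<.058)
    n,lab,st,_=cv2.connectedComponentsWithStats(low.astype(np.uint8),connectivity=4)
    out=[]
    for i in range(1,n):
        if st[i,4]<60: continue
        r=rect(M[lab==i][:,:2]); 
        if 30<r[1][1]<60 and r[1][0]<80: out.append(r+(int(st[i,4]),))
    return out
if __name__=="__main__":
    R=down(np.radians(-6.6+90)) 
    mp((.44,-.14),.30,R)
    print(manip.get_state()["clock"])
    for c in ["top","side","wrist"]:
        p=eyes.camera(c); save(p,"f_"+c); print(c)
        for r in wells(p): print(r)
E
python3 wells.py
```

```text
24.3
top
(array([ 593.1, -103.5]), array([47.7, 47.5]), -6.5, 518)
(array([ 582.9, -186.7]), array([63.8, 39.5]), 83.0, 577)
(array([531.3, -96.3]), array([47.7, 47.6]), -6.9, 524)
(array([ 522. , -179.5]), array([65.7, 41.9]), 83.0, 576)
(array([470.7, -89.3]), array([49.2, 46.8]), 85.4, 307)
side
(array([ 585. , -185.8]), array([61.2, 38.6]), 83.5, 312)
(array([ 523.3, -178.7]), array([61.1, 39. ]), 82.3, 318)
(array([ 461.5, -170.4]), array([59.2, 38.3]), 83.2, 322)
(array([ 594.3, -102.4]), array([45.9, 43.2]), -5.8, 289)
(array([533. , -95.1]), array([45.8, 43.2]), -6.7, 300)
(array([471.6, -87.2]), array([46.9, 41.9]), -7.9, 311)
wrist
(array([469.3, -89.4]), array([45.9, 45.8]), -6.7, 2107)
(array([ 459.5, -171.6]), array([64.1, 37.7]), 83.3, 2451)
(array([ 521.9, -170.7]), array([48.1, 37.3]), 83.3, 1602)
```

View pics/f_wrist.png

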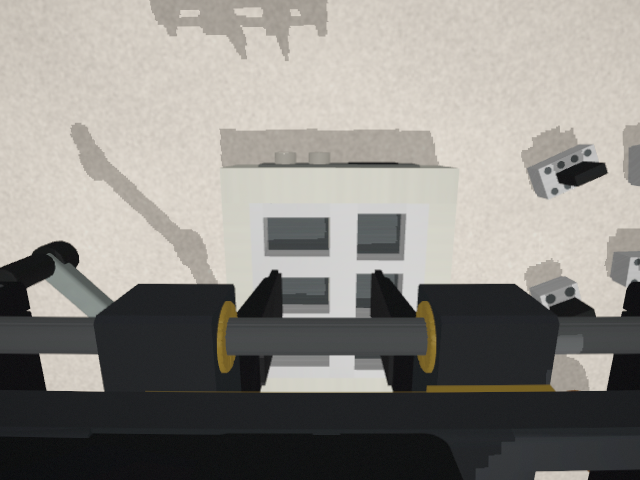

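```bash
python3 - <<'E'
from wells import *
R=down(np.radians(-6.7))
print(ik([.40,-.20,.33-D],R))
mp((.42,-.04),.30,R)
p=eyes.camera("wrist"); save(p,"g_wrist"); 
for r in wells(p): print(r)
# wrist view of inserts
mp((.46,.12),.33,down(0.))
p=eyes.camera("wrist"); save(p,"g_wrist2"); W=cloud(p)
for q in ["insert_wide_1","insert_square_1"]:
    for r in eyes.outline_of(q,p):
        if r["score"]<.4: continue
        P=W[r["region"]]; P=P[~np.isnan(P[:,0])]; z=P[:,2]
        print(q,round(r["score"],2),[ (int(m.sum()),)+rect(P[m,:2]) for m in [(z>.02)&(z<.04),(z>.058)&(z<.07)] if m.sum()>10])
print(manip.get_state()["clock"])
E
```

```text
[-6.11543054e-01  1.32023555e-01  1.82193005e+00 -4.44089210e-16
  1.18763905e+00 -4.94605994e-01]
(array([470.2, -87.5]), array([45.9, 45.7]), 83.4, 1943)
(array([531. , -94.6]), array([46.3, 46. ]), -6.7, 2010)
(array([ 592.1, -101.8]), array([46.1, 44.9]), 83.2, 1916)
insert_wide_1 0.82 [(1155, array([453. , 318.1]), array([48.1, 36.7]), 63.9), (157, array([452.4, 316. ]), array([12.5, 12. ]), 61.2)]
insert_wide_1 0.81 [(1300, array([432.8, 121. ]), array([62., 36.]), -71.6), (351, array([432.7, 121.1]), array([31.8, 12.2]), -72.0)]
insert_wide_1 0.69 [(1477, array([554.5, 219.9]), array([62.2, 36.8]), 83.6), (435, array([554.8, 219.6]), array([32.3, 12.6]), 84.4)]
insert_square_1 0.87 [(1262, array([435.3, 224.2]), array([44.1, 43.5]), 2.3), (399, array([435.4, 224.1]), array([30.8, 11.9]), -88.6)]
insert_square_1 0.65 [(579, array([783.7, -99.2]), array([61. , 49.3]), -7.1), (314, array([768.7, -82.4]), array([53.4, 15.1]), 32.4)]
insert_square_1 0.64 [(1073, array([583.5, 116.5]), array([45. , 44.2]), 15.5), (365, array([583.7, 116.5]), array([32.1, 12.6]), -74.1)]
26.9167
```

View pics/g_wrist.png

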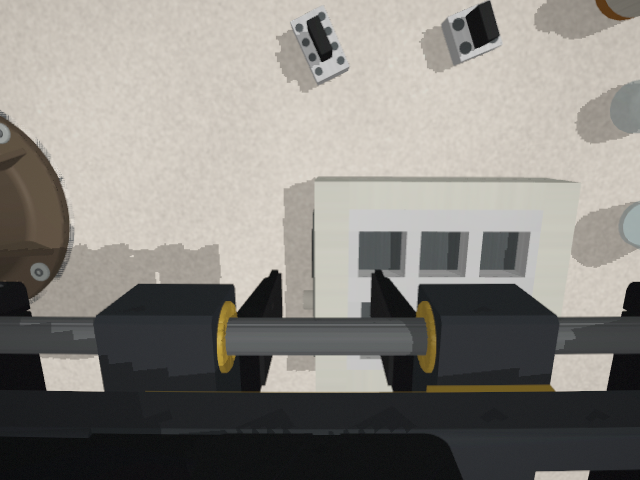

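View pics/g_wrist2.png

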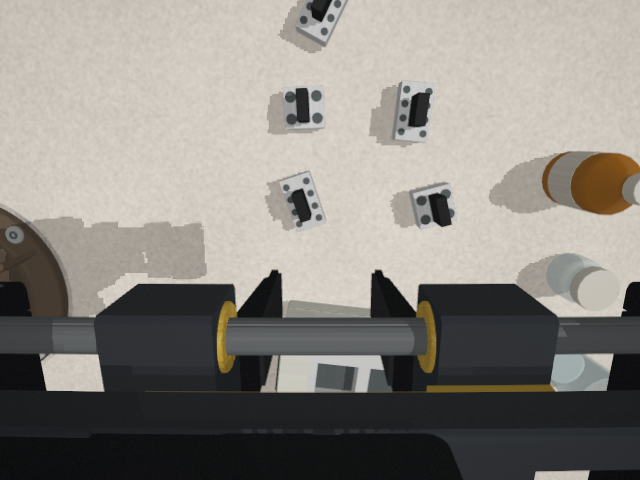

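```bash
cat > job.py <<'E'
from h import *
SQ0=np.array([.4704,-.0882]); ST=np.array([.0612,-.00715]); WO=np.array([-.0097,-.0833])
WELL={f"s{i}":SQ0+i*ST for i in range(3)}; WELL.update({f"w{i}":SQ0+i*ST+WO for i in range(3)})
HY=np.radians(-6.7)
def find(kind,near,cam="top"):
    p=eyes.camera(cam); W=cloud(p); best=None
    for r in eyes.outline_of(f"insert_{kind}_1",p):
        if r["score"]<.25: continue
        P=W[r["region"]]; P=P[~np.isnan(P[:,0])]; z=P[:,2]
        m=(z>.024)&(z<.036); g=(z>.056)&(z<.07)
        if m.sum()<50 or g.sum()<15: continue
        b=rect(P[m,:2]); q=rect(P[g,:2])
        if b[1][0]>75: continue
        d=np.linalg.norm(b[0]/1000-near)
        if best is None or d<best[0]: best=(d,b,q)
    return best
def pick(xy,yaw):
    R=down(yaw)
    manip.move_gripper(.036)
    mp(xy,.17,R); ms(xy,.052,.12)
    print("down f",manip.get_state()["wrist_force"].round(1))
    manip.move_gripper(0.0,45); s=manip.get_state(); print("width",round(s["width"],4),"clock",s["clock"])
    ms(xy,.20,.2)
E
python3 - <<'E'
from job import *
for c in ("top","side"): print(find("wide",np.array([.433,.121]),c))
pick(np.array([.4332,.1212]),np.radians(-72.2+90))
p=eyes.camera("wrist"); save(p,"h_wrist")
s=manip.get_state(); W=cloud(p); L=((W-s["tcp_pos"])@s["tcp_rot"])*1000+[0,0,36]; m=(L[...,2]>10)&(L[...,2]<62)&(abs(L[...,0])<45)&(abs(L[...,1])<45)
print(m.sum(),L[m].min(0),L[m].max(0)); t=m&(abs(L[...,2]-22)<4); print(t.sum(),rect(L[t][:,:2]/1000) if t.sum() else 0, np.median(L[t],0) if t.sum() else 0)
mp((.50,-.02),.20,down(HY))
print(manip.get_state()["width"],manip.get_state()["clock"])
p=eyes.camera("side"); save(p,"h_side")
E
```

```text
(np.float64(0.15683500884687698), (array([552.9, 222.1]), array([52.9, 34.5]), 83.2), (array([554.1, 226.7]), array([17.1, 10.8]), -89.4))
(np.float64(0.0013000000000000234), (array([434.3, 121. ]), array([65.3, 36.7]), -73.2), (array([433.7, 121. ]), array([31.6, 12.4]), -75.5))
down f [-0.9  0.3  0.2]
width 0.0117 clock 29.8167
4482 [-17.75399045 -31.0323529   10.09121632] [18.35821093 -3.14473707 46.14162698]
3658 (array([  0.3, -17. ]), array([36.1, 27.8]), 0.0) [  0.57900575 -20.73682403  22.61758536]
0.01176792371738581 31.425
```

View pics/h_wrist.png

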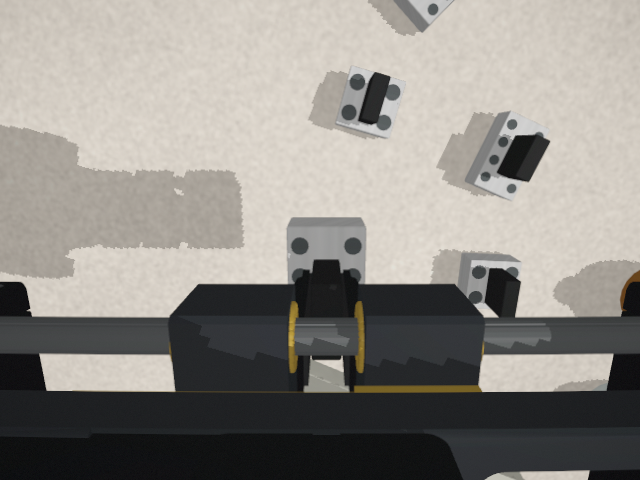

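View pics/h_side.png

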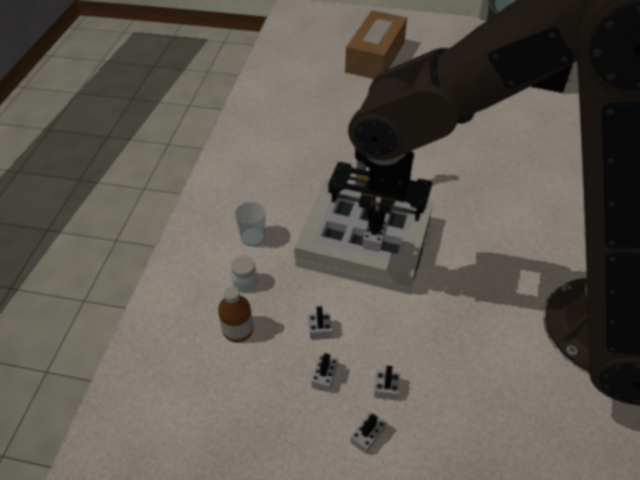

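```bash
cat >> job.py <<'E'
def fz(): 
    return manip.get_state()["wrist_force"]
def held(half_y):
    """centre offset of held insert in tool frame (x,y), yaw, metal-top distance below grasp point; m"""
    p=eyes.camera("wrist"); s=manip.get_state(); W=cloud(p)
    L=(W-s["tcp_pos"])@s["tcp_rot"]+[0,0,D]
    t=(abs(L[...,2]-.0225)<.006)&(abs(L[...,0])<.045)&(L[...,1]<0)&(L[...,1]>-.05)
    Q=L[t]; r=rect(Q[:,:2]); y=np.percentile(Q[:,1],1)
    yaw=r[2]-90*round(r[2]/90)
    return r[0][0]/1000,y+half_y,yaw,np.median(Q[:,2]),int(t.sum())
def place(name,half_y,top=.0225,dx=0,dy=0,yawoff=0.):
    R=down(HY+np.radians(yawoff))
    c=WELL[name]-R[:2,:2]@np.array([dx,dy])
    base=top+.030
    mp(c,.135+base,R)
    ms(c,.069+base,.12); f0=fz(); print("over",f0.round(1), manip.get_state()["clock"])
    z=.067; off=np.zeros(2)
    while z>.0435:
        ms(c+off,z+base,.06); f=fz()-f0
        if f[2]>6: print("contact",round(z,4),f.round(1),fz().round(1)); return False,c+off,z,base
        z-=.003
    print("in",(fz()-f0).round(1)); return True,c+off,z,base
def press(c,base,z0=.043,stop=32):
    f0=0; z=z0
    while z>.0335:
        ms(c,z+base,.04); f=fz()
        print(round(z,4),f.round(1))
        if f[2]>stop: break
        z-=.001
    return z
E
python3 - <<'E'
from job import *
h=held(.031); print(h)
r=place("w2",.031,h[3],dx=0.0003,dy=h[1])
print(r); s=manip.get_state(); print(s["tcp_pos"],s["clock"],s["width"])
p=eyes.camera("side"); save(p,"i_side"); p=eyes.camera("wrist"); save(p,"i_wrist")
E
```

```text
(np.float64(0.0002), np.float64(0.0005999340809545416), -0.3, np.float64(0.023167013092945724), 3777)
over [-0.3 -0.4 -2.7] 32.9917
in [ 0.3  0.3 -0.1]
(True, array([ 0.58287204, -0.18516916]), 0.04299999999999998, np.float64(0.05316701309294572))
[ 0.58276443 -0.18514269  0.0629525 ] 34.9917 0.01180221631025487
```

View pics/i_wrist.png

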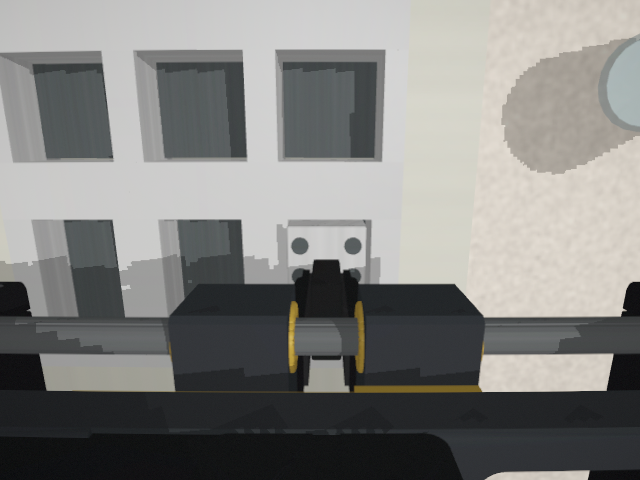

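```bash
python3 - <<'E'
from job import *
manip.move_gripper(0.0,60)
c=np.array([.58287,-.18517]); b=.05317
z=press(c,b); print("z",z, manip.get_state()["tcp_pos"][2]+D)
manip.move_gripper(.036)
ms(c,.16,.15)
p=eyes.camera("wrist"); save(p,"j_wrist"); W=cloud(p)
d=np.hypot(W[...,0]-c[0],W[...,1]-c[1]); m=(d<.028)&(W[...,2]<.09); print(np.median(W[m][:,2]),m.sum()); m=(d<.07)&(d>.035)&(W[...,2]<.09)&(W[...,2]>.055); print("heater",np.median(W[m][:,2]))
print(manip.get_state()["clock"])
E
```

```text
0.043 [ 0.1  0.  -2.7]
0.042 [ 1.1 -0.1 -2.1]
0.041 [-2.6  0.7  5.7]
0.04 [-2.9  1.2  8.5]
0.039 [-3.2  0.6  9.1]
0.038 [-3.7  0.4  9.1]
0.037 [-2.6  1.8  8.7]
0.036 [-3.3  1.3  9.4]
0.035 [-2.8 -0.3  8.6]
0.034 [-3.1  0.9  9.7]
z 0.03299999999999999 0.08808814231952952
0.06494948754617956 4571
heater 0.06411718029214222
39.1417
```

View pics/j_wrist.png

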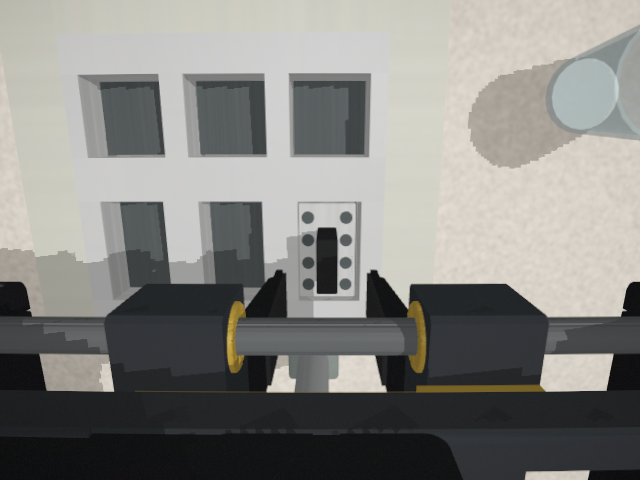

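```bash
cat >> job.py <<'E'
def toppress(c,R=None,stop=28):
    manip.move_gripper(0.0,20)
    ms(c,.128,.1,R); f0=fz()
    z=.121
    while z>.112:
        ms(c,z,.04); f=fz()-f0
        if f[2]>stop: break
        z-=.001
    s=manip.get_state(); print("toppress end z",round(z,4),"tip",round(s["tcp_pos"][2]+D-.019,4),f.round(1),s["clock"])
    ms(c,.17,.2)
def depthcheck(c,R):
    p=eyes.camera("wrist"); W=cloud(p); d=(W[...,:2]-c)@R[:2,:2]
    m=(abs(d[...,0])<.016)&(abs(d[...,1])<.02)&(W[...,2]<.085)
    h=(np.abs(W[...,2]-.065)<.01)&(np.hypot(d[...,0],d[...,1])<.08)&((abs(d[...,0])>.03))
    print("metal",np.median(W[m][:,2]).round(4),"heater",np.median(W[h][:,2]).round(4)); return p
E
python3 - <<'E'
from job import *
c=np.array([.58287,-.18517])
toppress(c)
depthcheck(c,down(HY))
# next insert
for n,k in (("wide",(.555,.2195)),("wide",(.457,.3245)),("square",(.436,.2235)),("square",(.584,.116))):
  for cam in ("top","side"): print(n,cam,find(n,np.array(k),cam))
E
```

```text
toppress end z 0.113 tip 0.0972 [-6.4  2.8 30.1] 42.7083
metal 0.0643 heater 0.0641
wide top (np.float64(0.001456021977856172), (array([553.6, 219.1]), array([60.8, 36. ]), 84.6), (array([553.8, 219.8]), array([32.1, 11.9]), 84.9))
wide side (np.float64(0.001835755975068525), (array([555.9, 221.1]), array([62. , 36.8]), 86.5), (array([556.2, 220.9]), array([31.9, 12.4]), 85.9))
wide top (np.float64(0.0015811388300842155), (array([455.7, 323.6]), array([64.2, 37.7]), 63.4), (array([455.6, 323.9]), array([33.7, 12.9]), 64.0))
wide side (np.float64(0.002024845673131611), (array([458.9, 325.2]), array([62.8, 37.9]), 63.4), (array([458.8, 325.6]), array([34.2, 12.9]), 63.9))
square top (np.float64(0.0020248456731316207), (array([434.1, 222.8]), array([45.2, 43.1]), -88.4), (array([434.9, 223. ]), array([33.1, 11. ]), -89.0))
square side (np.float64(0.0018439088914585732), (array([437.2, 224.9]), array([46.5, 44.2]), -87.7), (array([437.1, 226.7]), array([33.6, 11.3]), -84.0))
square top (np.float64(0.0017464249196573155), (array([583.3, 114.4]), array([43.8, 41.7]), 17.1), (array([583.2, 115.3]), array([31.6, 12. ]), -74.9))
square side (np.float64(0.0012727922061357927), (array([584.9, 116.9]), array([46.5, 43.6]), -74.7), (array([584.9, 116.1]), array([35. , 11.8]), -79.1))
```

```bash
cat >> job.py <<'E'
def cycle(kind,near,well):
    hy=.031 if kind=="wide" else .022
    fs=[f for f in (find(kind,np.array(near),c) for c in ("top","side")) if f and f[0]<.02]
    if not fs: print("not found"); return
    # long axis: prefer grip angle for squares/both
    ang=[]; 
    for d,b,q in fs:
        a=q[2]; 
        if q[1][0]<27: a=b[2]
        if kind=="wide": a=b[2]
        else: a=a+((b[2]-a+45)%90-45)
        ang.append(a%180)
    xy=np.mean([f[1][0] for f in fs],0)/1000; g=np.mean(ang); yaw=np.radians(g-90)
    print("pick",xy,g,ang,len(fs))
    pick(xy,yaw)
    if manip.get_state()["width"]<.010: print("MISSED"); return
    mp((.50,.02),.22,down(HY)); h=held(hy); print("held",np.round(h,4),"w",manip.get_state()["width"])
    if abs(h[0])>.003 or abs(h[1])>.006 or abs(h[2])>4 or abs(h[3]-.0225)>.004: print("BAD HOLD"); save(eyes.camera("wrist"),"bad_"+well); return
    ok,c,z,base=place(well,hy,h[3],h[0],h[1],0)
    if not ok: save(eyes.camera("wrist"),"contact_"+well); return
    finish(c,base)
def finish(c,base):
    z=press(c,base); manip.move_gripper(.036); ms(c,.16,.2)
    toppress(c); p=depthcheck(c,down(HY)); save(p,"done_%d"%int(c[0]*1000+abs(c[1])*1e6))
    print("clock",manip.get_state()["clock"])
E
python3 - <<'E'
from job import *
cycle("wide",(.555,.2195),"w1")
E
```

```text
pick [0.55475 0.2198 ] 85.2 [85.2, 85.2] 2
down f [ 0.   1.  -0.7]
width 0.0121 clock 48.1417
held [ 2.000e-04  2.000e-04 -1.000e-01  2.290e-02  3.821e+03] w 0.011823455148424433
over [-0.8 -0.1 -2.1] 51.45
in [ 0.3  0.  -0.4]
0.043 [ 0.7 -0.8 -2.4]
0.042 [-0.6  0.4 -1.1]
0.041 [-0.8  0.2  6.3]
0.04 [-1.7  0.5  7. ]
0.039 [-2.6  1.1  8.8]
0.038 [-3.4  1.5  9.4]
0.037 [-2.7 -0.   8.7]
0.036 [-1.9  0.7  9.3]
0.035 [-1.6  1.4  9.7]
0.034 [-2.6  0.7  9.3]
toppress end z 0.113 tip 0.0971 [-5.9  3.8 34.2] 60.6833
metal 0.0642 heater 0.0641
clock 61.1667
```

```bash
python3 - <<'E'
from job import *
cycle("wide",(.457,.3245),"w0")
E
```

```text
pick [0.457 0.324] 63.2 [63.6, 62.8] 2
down f [ 0.3 -0.3  0.3]
width 0.0117 clock 65.6583
held [ 2.000e-04 -4.000e-04  3.000e-01  2.290e-02  3.889e+03] w 0.01179168939872408
over [-0.2  0.7 -2.4] 69.2833
in [ 0.5 -0.1  0.4]
0.043 [ 0.2  0.  -2.7]
0.042 [-0.4 -0.5 -0.5]
0.041 [-1.8  1.2  5.7]
0.04 [-1.5  0.9  7.8]
0.039 [-2.8  1.2  8.3]
0.038 [-2.2  0.8  9.2]
0.037 [-1.2  1.2  8.9]
0.036 [-1.1  0.2  8.9]
0.035 [-2.6  0.4  9.3]
0.034 [-1.9  1.7 10. ]
toppress end z 0.114 tip 0.0971 [-4.8  2.6 30.5] 78.2667
metal 0.0643 heater 0.0642
clock 78.75
```

```bash
python3 - <<'E'
from job import *
cycle("square",(.4355,.2235),"s0")
E
```

```text
pick [0.4358  0.22395] 93.65 [93.3, 94.0] 2
down f [-0.8 -0.4  0.6]
width 0.0119 clock 82.875
held [2.000e-04 2.000e-04 2.000e-01 2.300e-02 3.036e+03] w 0.011628428047666225
over [ 0.7  0.1 -1.5] 85.925
in [-1.2  0.7 -1. ]
0.043 [-0.5 -0.3 -1.6]
0.042 [ 0.3 -0.8 -0.3]
0.041 [-1.2  0.4  5. ]
0.04 [-1.9 -0.5  7.1]
0.039 [-2.9  0.3  8.2]
0.038 [-1.5 -0.1  8.3]
0.037 [-1.9  0.8  8.5]
0.036 [-1.5  1.   8.5]
0.035 [-2.2  1.3  9.5]
0.034 [-2.2  0.5  8.6]
toppress end z 0.114 tip 0.0971 [-5.3  1.5 31.7] 94.9083
metal 0.0643 heater 0.0641
clock 95.3917
```

```bash
python3 - <<'E'
from job import *
cycle("square",(.584,.116),"s2")
mp((.5,.1),.3,down(HY))
for c in ("top","side"): save(eyes.camera(c),"k_"+c)
E
```

```text
pick [0.5838  0.11595] 103.15 [105.1, 101.2] 2
down f [-0.2  0.   0.4]
width 0.0114 clock 98.9667
held [-2.000e-04  5.000e-04  6.000e-01  2.290e-02  3.008e+03] w 0.011394728171064551
over [-0.4 -0.2 -1.6] 101.8667
in [-0.2  0.1 -0.6]
0.043 [ 0.1 -0.7 -1.9]
0.042 [-0.3  1.1  2. ]
0.041 [-2.8  0.8  7.1]
0.04 [-2.7  1.3  8.7]
0.039 [-2.7  1.5  9.5]
0.038 [-2.8  1.5  9.4]
0.037 [-2.9  0.1  9.9]
0.036 [-2.3  0.8  9.3]
0.035 [-3.1  1.4 10.3]
0.034 [-2.8  1.2  9.7]
toppress end z 0.113 tip 0.0972 [-5.9  1.7 29.4] 111.1
metal 0.0643 heater 0.0641
clock 111.5833
```

View pics/k_side.png

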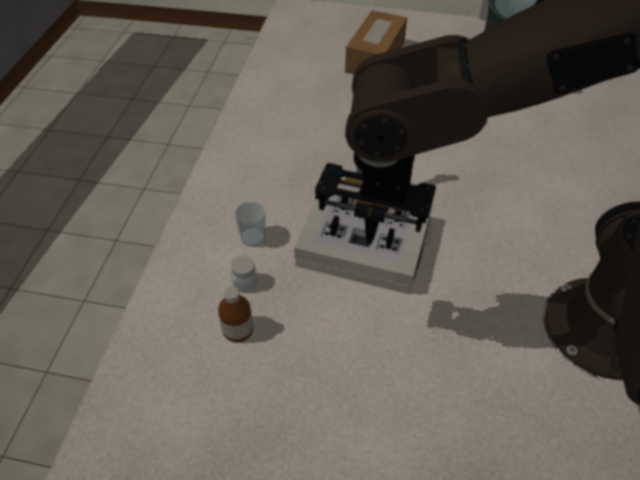

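View pics/k_top.png

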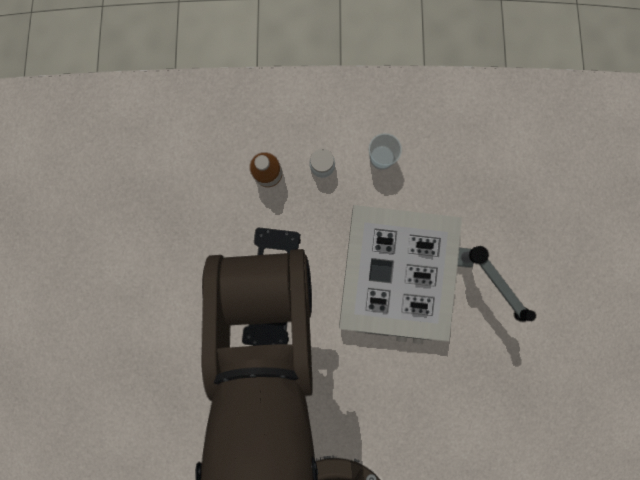

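```bash
python3 - <<'E'
from h import *
from swing import P
p=eyes.camera("top"); W=cloud(p); K=[]
for c in ("top","side"):
    p=eyes.camera(c); W=cloud(p)
    for r in eyes.outline_of("sensor_arm",p)[:1]:
        Q=W[r["region"]]; Q=Q[(Q[:,2]>.17)&(Q[:,2]<.2)]; print(c,r["score"],len(Q),np.mean(Q,0)); K.append(Q[:,:2].mean(0))
K=np.mean(K,0); v=K-P; phi=np.arctan2(v[1],v[0])%(2*np.pi); print(np.linalg.norm(v),np.degrees(phi))
np.save("phi.npy",phi)
E
```

```text
top 0.86 119 [ 0.4421082  -0.37022591  0.18515619]
side 0.63 0 [nan nan nan]
nan nan
  return _methods._mean(a, axis=axis, dtype=dtype,
  ret = um.true_divide(
<stdin>:7: RuntimeWarning: Mean of empty slice.
```

```bash
cat > back.py <<'E'
from h import *
from swing import P
def T(phi,lead=0):
    t=np.array([-np.sin(phi),np.cos(phi)])
    yaw=max(phi+np.pi/2, np.radians(360-146))
    return P+.149*np.array([np.cos(phi),np.sin(phi)])+lead*t, down(yaw)
phi=np.radians(216.7)
xy,R=T(phi)
manip.move_gripper(.040)
mp((.42,-.2),.30,R); mp(xy,.25,R); ms(xy,.176,.08); f0=manip.get_state()["wrist_force"]; print(f0.round(1))
hit=False
while phi>np.radians(96):
    deg=np.degrees(phi); phi-=np.radians(8 if deg>122 else 1.)
    xy,R=T(phi); ms(xy,.176,.12 if deg>122 else .03,R)
    s=manip.get_state(); f=s["wrist_force"]-f0; ft=f[0]*-np.sin(phi)+f[1]*np.cos(phi)
    print(round(np.degrees(phi),1),f.round(1),round(ft,2))
    if abs(ft)>5: hit=True; break
print("hit",hit,s["clock"],s["joint_pos"].round(2))
E
python3 back.py
python3 - <<'E'
from h import *
for c in ("top","side","wrist"): save(eyes.camera(c),"l_"+c)
E
```

```text
[ 0.5 -0.7 -0.3]
208.7 [-0.7  0.9  0.2] -1.12
200.7 [ 0.4  0.6 -0.2] -0.4
192.7 [-0.1  0.8  0.3] -0.83
184.7 [ 0.   1.9 -0.5] -1.93
176.7 [-0.8  0.4 -0.3] -0.36
168.7 [0.2 0.1 0.5] -0.15
160.7 [-0.8  0.6  0.8] -0.25
152.7 [-0.6  0.4  0.4] -0.06
144.7 [-0.7  0.1  0.6] 0.31
136.7 [-0.2  1.3  0.1] -0.8
128.7 [0.  0.8 1.1] -0.51
120.7 [-1.4  0.6  0.3] 0.91
119.7 [-1.7 -1.2 -0.4] 2.11
118.7 [-1.5  0.6  0.9] 1.05
117.7 [-0.7  0.4  0. ] 0.43
116.7 [-1.4  0.6  0.6] 0.96
115.7 [-0.1  1.3  0.1] -0.5
114.7 [-0.   0.7 -0. ] -0.29
113.7 [-1.1  0.2 -0.2] 0.92
112.7 [-0.9  1.1  0.1] 0.41
111.7 [-0.5  1.2 -0.2] -0.01
110.7 [-0.6  1.   0.8] 0.22
109.7 [-0.5  1.2  0.2] 0.08
108.7 [-1.2  0.7  0.5] 0.91
107.7 [0.1 0.7 0.2] -0.31
106.7 [-0.4  0.2  0.6] 0.38
105.7 [-0.2  1.3 -0.2] -0.15
104.7 [-0.7  0.4 -0.5] 0.57
103.7 [-1.3  1.6 -0.6] 0.89
102.7 [-0.4 -0.3 -0.8] 0.42
101.7 [-0.2  0.8  0.6] 0.04
100.7 [ 0.1  0.5 -0.5] -0.23
99.7 [-13.1  -4.    5.8] 13.57
hit True 125.9333 [-0.36  0.46  1.8  -0.    0.89  2.19]
```

View pics/l_side.png

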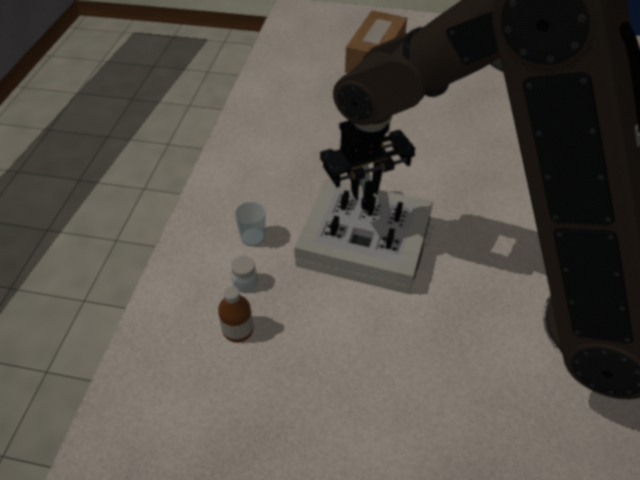

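```bash
python3 - <<'E'
from h import *
from swing import P
phi=np.radians(99.7); t=np.array([-np.sin(phi),np.cos(phi)])
xy=P+.149*np.array([np.cos(phi),np.sin(phi)])+.0065*t
ms(xy,.176,.05); print(manip.get_state()["wrist_force"].round(1))
ms(xy,.27,.12)
mp((.42,.14),.33,down(0.))
from job import WELL
mid=np.mean(list(WELL.values()),0)
for c in ("top","side","wrist"):
    p=eyes.camera(c); save(p,"m_"+c); W=cloud(p)
    if c!="wrist":
      for r in eyes.outline_of("sensor_arm",p)[:1]:
        Q=W[r["region"]]; Q=Q[(Q[:,2]>.18)&(Q[:,2]<.2)&(np.hypot(*(Q[:,:2]-mid).T)<.05)]; k=(Q.min(0)+Q.max(0))/2; v=k[:2]-P; print(c,r["score"],len(Q),k,mid,np.degrees(np.arctan2(v[1],v[0])))
      for n,w in WELL.items():
        m=(np.abs(W[...,:2]-w).max(-1)<.017); z=W[m][:,2]; z=z[(z<.08)]; print(n,len(z),np.percentile(z,[20,50,80]).round(4))
print(manip.get_state()["clock"])
E
```

```text
[0.7 0.2 0.2]
top 0.9 100 [ 0.52615968 -0.13772832  0.18711403] [ 0.52675 -0.137  ] 104.493352503498
s0 183 [0.0624 0.0649 0.0669]
s1 255 [0.0405 0.0428 0.0447]
s2 160 [0.0619 0.0645 0.067 ]
w0 177 [0.0625 0.0646 0.0669]
w1 71 [0.0625 0.0644 0.0663]
w2 161 [0.0627 0.0648 0.0665]
side 0.82 30 [ 0.53473089 -0.13654948  0.18599108] [ 0.52675 -0.137  ] 101.13427542202851
s0 148 [0.0642 0.0662 0.0693]
s1 108 [0.042  0.0437 0.0455]
s2 131 [0.0643 0.0667 0.069 ]
w0 22 [0.0641 0.0654 0.0671]
w1 15 [0.0632 0.0648 0.0663]
w2 121 [0.0635 0.0657 0.0696]
129.3
```

View pics/m_top.png

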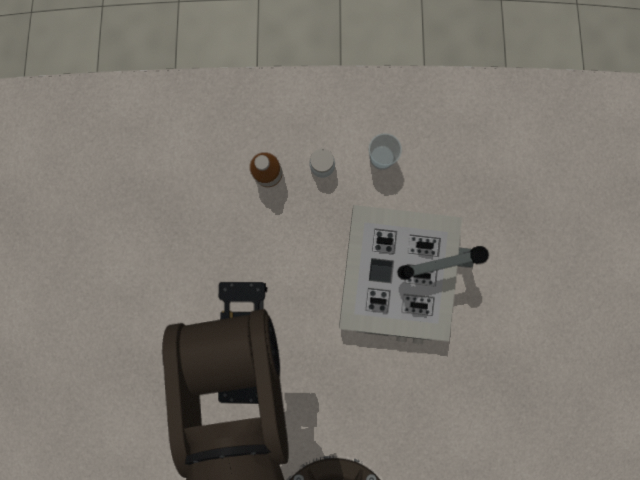

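View pics/m_side.png

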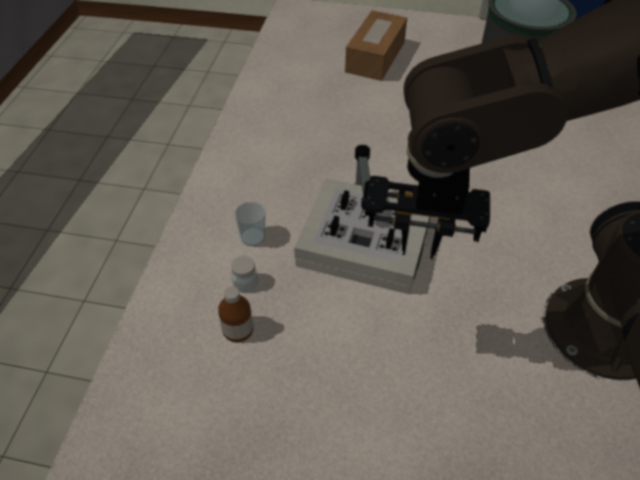

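```bash
python3 - <<'E'
from h import *
print(manip.get_state()["wrist_force"].round(1)); print(ticket.hand_in())
E
```

```text
[-0.7 -0.   0.3]
the job is handed in; nothing more can be done
None
```

The job is done and handed in at about 129 s of the 210 s allowed.

- **Order of work:** I swung the sensor arm out to about 1.96 rad. Then I put all five inserts on the bench into wells, three wide ones in the oblong wells and two square ones in the near and far square wells. Each was pressed home with about 30 N on its grip, and last the arm went back until it met its stop (13 N rise).
- **Wrong tool length:** On the first try the fingers passed over the knob and nothing moved. The wrist and side depth pictures showed the fingertips 36 mm further back along the tool than stated. I allowed for that in every later move, and contacts then came at the expected heights.
- **Insert check:** After each pressing, the wrist depth picture showed metal tops at 64.2–64.3 mm against 64.1–64.2 mm for the heater top. A final look from the top camera agreed.
- **Sensor arm check:** The top camera put the knob within about 1 mm of the middle of the wells. The side camera gave a reading about 8 mm off, but the gripper was partly blocking its view, so I discarded it.
- **Bystanders:** The bottle, beaker and jar look unmoved in the final pictures, though I did not measure them again. The gripper ended clear of everything.

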